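Slip test: raise the clamp bar, draw out the panel that holds, lay it in the tray

ROBOT

A 6-joint arm with a two-finger parallel gripper is mounted at the origin on a cart in front of the work surface, level with it; the furniture and walls round the work are solid. World frame = base frame: x ahead of the robot, y to its left, z up, the work surface at z = 0. Lengths are in mm, angles in rad, forces in N, time in s.
With the tool pointing down it reaches from about 325 to 875 mm from the base axis. Payload 4.4 kg.
Tool frame: the origin (TCP) lies on the centre line of the jaws, within the pads' length; the fingertips stand ahead of it and the grasp point (between the pads) lies 6 mm ahead of it (ctrl.tcp_to_tips is the z of the fingertips in the tool frame, in mm); z points along the fingers, y is the line along which they close (so a half turn about z gives the same grasp; the last joint's range is limited). The gripper opens to 85 mm and grips with 20 to 120 N. Pads are 22 mm wide; open, the fingers measure 114 mm over their backs; the gripper's body (76 mm by 85 mm) begins 54 mm behind the grasp point. The pads swing forward as they close: fully open they stand 13 mm farther back than shut.
Start: joints at [-1.339, 0.207, 1.542, -0, 1.393, -0.15], TCP at [214.762, -533.39, 256.282] pointing down, gripper open.
Joint ranges: [-2.73, 2.73], [-0.86, 2.22], [0.23, 2.46], [-1.11, 4.25], [0.08, 2.63], [-2.82, 2.82]. Speed limits (rad/s): [2.79, 2.79, 3.14, 3.14, 3.14, 3.14].

INTERFACE

Orientations are given as a 3x3 rotation matrix whose columns are the frame's x, y, z axes.
In Python, from plant import ctrl, sensors, optics gives the robot as it stands. Calls block until the motion is done:
- ctrl.move_ptp(position, orientation): joint-space move of the TCP to a pose.
- ctrl.move_l(position, rot=None, vel=150, threshold=None): straight line of the TCP; rot=None keeps the orientation; vel is the mean speed in mm/s. With threshold (N) it stops when the force on the tool has changed by that much, and returns True; else False.
- ctrl.set_joints(angles): joint-space move.
- ctrl.gripper_to(opening, force=None): finger opening in mm; force is the grip in N (None keeps the last); returns when the fingers have stopped.
- ctrl.hold(seconds).
- ctrl.solve_ik(position, orientation): joint angles nearest the present ones, or None.
- sensors.read_state(): the state.
- optics.grab_frame(name): name is "side" or "top" or "wrist"; returns (picture, depth): 400x640x3 uint8, red, green, blue; 400x640 float32, mm along the optical axis (not along the pixel's ray), 0 where there is no reading.
- optics.camera_params(name): a dict with "mtx" (3x3 intrinsics, pixels), "R" (3x3) and "t" (3): a world point X has camera coordinates R X + t; the wrist camera has in their place "T_tool_cam" (4x4, takes a point from camera to tool coordinates, whose origin is the TCP and whose axes are the flange's). Camera axes: x right, y down, z forward; pixel columns grow to the right and rows downward; lengths in mm; the calibration is good to about 2 mm. A picture is of the moment at which its call begins: read the wrist's pose just before it. camera_params takes no time and is no camera call.
A pose or a line that the arm cannot do raises ctrl.MotionError and nothing moves.
- ctrl.finish_job(): hands the job in; it is judged then, once.
The state is a dict: "t": time; "q": joint angles; "qvel": joint speeds; "tau": joint torques, N m; "eef_pos": TCP position; "eef_rot": TCP orientation; "force": force on the tool from outside, world axes, zero at the start; "wrist_torque": the same for the moment, N m; "grip_width": finger opening in mm; "grasp_force": force on a finger pad.
Only numpy, scipy, OpenCV 4.12 (cv2) and the standard library are available. Lean on these libraries where they do the work, as an engineer would, in place of code of your own. Each camera call takes 0.05 s, during which the arm holds its last target. There are 200 camera calls.

TASK

Run the slip test on the two coated panels: before you move the panels, take the red cross grip and swing the ramp's clamp bar up and right back until it stays open on its own, and watch which panel slides down to the foot stop and which one holds. Slide the panel that held down the ramp, out from under the keeper, touching the test bed only lightly with the fingers, and lay it flat and gently in the white tray; leave the bar open, the other panel against the foot stop, and everything else on the table undisturbed.

Things in the scene. Friction and masses are not known exactly. Their poses are not given: they have to be found in the camera images.
- ramp: fixed slip-test ramp, base 262 x 240 mm; origin on the table under its middle, x away from the robot, y to its left, level
- bed: the ramp's dark sloping bed, fixed at 18 deg (0.314 rad), 250 long, 256 wide. Origin on its upper surface, middle of the low end; x up the slope, y to the left, z square to the surface. Foot stop 9 high across it from x = 0 to 8. Lanes centred on y = +58 and -58. Keeper strip over x = 178 to 230, its top 16 mm above the bed; low guides beside the panels only under the keeper
- clamp_bar (a joint): angle of the weighted steel clamp bar across both lanes (0.45 kg): 0 lying on the panels, grows as it swings up and back to its stop at 2.45. It falls shut if let go below about 2.05 and falls back to the stop beyond; it turns freely. Open, it stands over the back of the ramp, clear of the panels, up to 245 mm above the table, its arms rising from the two ends of the keeper
- clamp_grip (a point): centre of the bar's red cross grip: a short cylinder along the ramp's y, 32 mm long, 24 mm diameter, between the lanes, 110 mm from the hinge axis. Pinched on its two flat ends it can turn between the fingers as the bar swings. Shut, it stands 28 mm above the bed (underside), 20 mm above the panel tops
- clamp_hinge (a point): point on the bar's hinge axis midway between the lanes; the axis runs along the ramp's y
- panel_1: pale green flat test panel 150 x 58 mm, about 0.3 kg; origin under its middle, x along its length up the slope, z square to it. Plate 5 thick on two 3 mm foot strips inset 8 mm from its edges: top 8 mm above the bed. Starts in either lane; its upper 40 mm is under the fixed keeper strip (3 mm gap above it), so it must slide at least 40 mm down before it can lift; 60 mm to the foot stop
- panel_2: the other panel, same size, weight, look and origin, starting in the other lane in the same way. The two differ only in their feet, unseen from above: with the bar open one slides to the foot stop by itself, the other stays until it is drawn
- tray: fixed white tray with a blue rim, 215 (its x) x 165 (its y) mm, walls 4 thick and 22 high; origin under its middle, inner floor 4 mm above the table
- pin_jar: bystander: clear jar of pins, 61 x 86 mm tall, right of the ramp
- petri_1: bystander: clear dish, 63 x 15 mm, at the right edge of the table
- petri_2: bystander: clear dish, 63 x 15 mm, at the right edge of the table
- oil_bottle: bystander: small pale bottle with a black cap, 27 x 78 mm, right, behind the jar
- dropper_bottle: bystander: small amber bottle, 34 x 102 mm, behind the ramp and tray
- brass_weight: bystander: brass weight, 25 x 48 mm, behind the tray
- tissue_pack: bystander: flat pale box, 60 x 106 x 28 mm, behind the tray
- ball_pen: bystander: red ball pen, 145 mm long, lying right of the ramp

How it is judged:
By the outcome, as a careful person would: the job done as asked, in the order asked, and still so for the second after the job is handed in, with the robot touching nothing.
It also fails if it takes over 51 s, if anything falls off the work surface, if the arm or the gripper's body presses on something with over 40 N, if the wrist force passes 120 N, or if a joint passes its speed limit or range.

## Working session

There is one attempt and no reset: what is moved stays moved. The work goes in short steps, each a Python script; the robot and the scene stay as the last script left them, time stands still between calls to the robot, and variables do not carry over. Pictures are saved under pics/ and viewed, at most 10 in all, crops included, and the job is handed in when it is done.

```bash
ls; mkdir -p pics
python3 - <<'E'
from plant import ctrl,sensors,optics
import cv2,numpy as np
print(ctrl.tcp_to_tips, sensors.read_state())
for n in("top","side"):
    p,d=optics.grab_frame(n); np.savez(f"pics/{n}0.npz",p=p,d=d)
    cv2.imwrite(f"pics/{n}0.png",p[:,:,::-1]); c=optics.camera_params(n); print(n,c)
E
```

```text
pics
25.0 {'t': 0.0, 'q': array([-1.33847380e+00,  2.07447849e-01,  1.54298905e+00,  9.80400380e-06,
        1.39349980e+00, -1.50516472e-01]), 'qvel': array([ 1.17108182e-03, -3.51485876e-04,  6.28538683e-04,  1.14845542e-03,
       -3.10452422e-05,  3.88144642e-04]), 'tau': array([ 5.24483785e-04, -3.83027458e+01, -2.91595513e+01, -1.99517262e-04,
        1.04301932e-02, -3.67325788e-05]), 'eef_pos': array([ 214.61116687, -532.67718049,  255.09324509]), 'eef_rot': array([[ 9.27608596e-01,  3.73553224e-01, -5.30297479e-04],
       [ 3.73553426e-01, -9.27605856e-01,  2.28329095e-03],
       [ 3.61023650e-04, -2.31609476e-03, -9.99997253e-01]]), 'force': array([ 0.79865604, -0.30910111,  0.13543994]), 'wrist_torque': array([-0.00920364,  0.00082705,  0.00541001]), 'grasp_force': 0.0, 'grip_width': 85.34197457944144}
top {'mtx': array([[413.90663709,   0.        , 320.02052158],
       [  0.        , 413.90663709, 196.7345222 ],
       [  0.        ,   0.        ,   1.        ]]), 'R': array([[-0.01063318, -0.99993915,  0.00293721],
       [-0.99373929,  0.01024046, -0.11125353],
       [ 0.11121668, -0.0041018 , -0.99378772]]), 't': array([ -78.05881289,  562.5265597 , 1051.12397099])}
side {'mtx': array([[500.66554169,   0.        , 319.83076085],
       [  0.        , 500.66554169, 199.43782075],
       [  0.        ,   0.        ,   1.        ]]), 'R': array([[ 0.96085937, -0.2760638 , -0.02319573],
       [-0.18086504, -0.56167781, -0.80734495],
       [ 0.20985019,  0.77994026, -0.58962368]]), 't': array([-560.05174815,  113.24067724, 1390.54555937])}
```

View pics/top0.png

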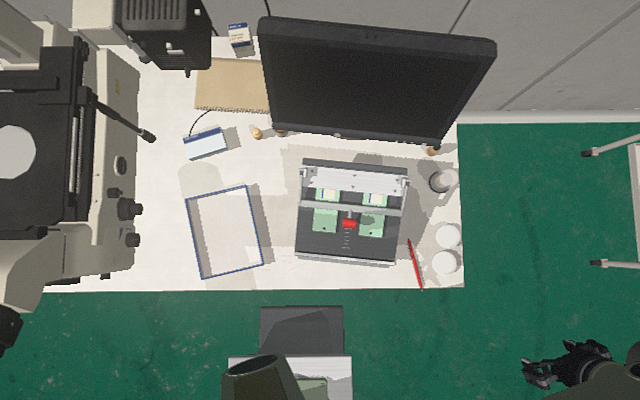

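View pics/side0.png

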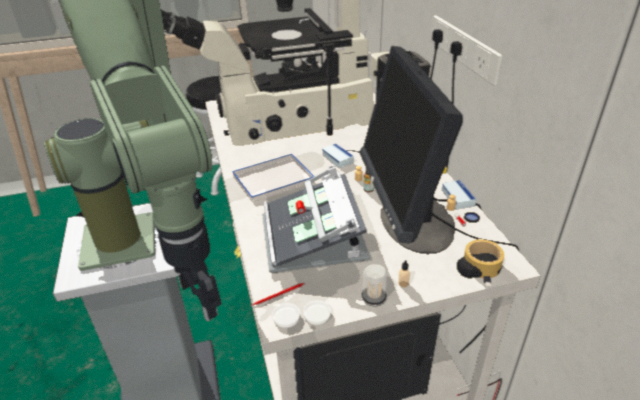

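The top view shows the ramp at about (350,212), the red grip at (350,224), the tray at (227,232), and the monitor behind the ramp. The side view shows the monitor looming behind the bar. Next I'll enlarge both.

```bash
cat > h.py <<'E'
from plant import ctrl,sensors,optics
import cv2,numpy as np
def world(n,u,v,d):
    c=optics.camera_params(n);K=c["mtx"]
    return c["R"].T@(np.linalg.inv(K)@[u,v,1]*d-c["t"])
def cloud(n,d):
    c=optics.camera_params(n);v,u=np.mgrid[:400,:640]
    r=np.stack([u,v,np.ones_like(u)],-1)@np.linalg.inv(c["mtx"]).T*d[...,None]
    return (r-c["t"])@c["R"]
def plane_pt(n,u,v,z):
    c=optics.camera_params(n);R=c["R"];o=-R.T@c["t"];r=R.T@np.linalg.inv(c["mtx"])@[u,v,1]
    return o+r*(z-o[2])/r[2]
E
python3 - <<'E'
from h import *
np.set_printoptions(precision=1,suppress=True)
for n,(a,b,w,h) in dict(top=(285,150,140,120),side=(225,140,160,140)).items():
    f=np.load(f"pics/{n}0.npz");p=f["p"][b:b+h,a:a+w]
    s={"top":5,"side":4}[n]
    cv2.imwrite(f"pics/{n}0c.png",cv2.resize(p[:,:,::-1],None,fx=s,fy=s,interpolation=cv2.INTER_CUBIC))
f=np.load("pics/top0.npz");W=cloud("top",f["d"]);p=f["p"].astype(int)
red=(p[...,0]>150)&(p[...,1]<70)&(p[...,2]<70)
red[:, :330]=0;red[:,375:]=0
print("red",red.sum(),W[red].mean(0),W[red].min(0),W[red].max(0))
# bed plane: dark pixels
m=(p.max(-1)<90);mm=np.zeros_like(m);mm[215:262,302:394]=1;m&=mm&(f["d"]>0)
A=W[m];k=A[:,2]>5;A=A[k]
for _ in range(4):
    c=np.linalg.lstsq(np.c_[A[:,:2],np.ones(len(A))],A[:,2],rcond=None)[0];r=A[:,2]-A[:,:2]@c[:2]-c[2];A=A[abs(r)<max(2,2*r.std())]
print("bed plane",c,len(A),r.std(),"slope",np.arctan(np.hypot(*c[:2])),"yaw",np.arctan2(c[1],c[0]))
# tray: blue rim
b=(p[...,2]>p[...,0]+35)&(f["d"]>0)
bb=np.zeros_like(b);bb[180:285,180:272]=1;b&=bb
T=W[b];print("tray",cv2.minAreaRect(T[:,:2].astype(np.float32)),len(T),np.median(T[:,2]))
# monitor points
M=W[20:150,255:495].reshape(-1,3)
for z in range(0,500,50):
    s=M[(M[:,2]>z)&(M[:,2]<z+50)]
    if len(s):print(z,s.min(0)[:2],s.max(0)[:2],np.percentile(s[:,0],5))
t=W[170:290,130:185].reshape(-1,3);print("table z",np.median(t[:,2]))
g=(p[...,1]>p[...,0]+25)&(f["d"]>0);
gg=np.zeros_like(g);gg[185:245,305:395]=1;g&=gg
for a,e in((305,345),(352,395)):
    q=np.zeros_like(g);q[:,a:e]=1;G=W[g&q];print("green",G.min(0),G.max(0),G.mean(0),len(G))
E
```

```text
red 68 [ 487.7 -152.   124.4] [ 478.3 -165.9  114.6] [ 498.1 -137.2  129.1]
bed plane [  0.3  -0.  -68.3] 425 2.4827705572720364 slope 0.274369766587225 yaw -0.10512729572050038
tray ((473.72125244140625, 173.08883666992188), (217.09034729003906, 173.98773193359375), 12.833970069885254) 347 20.831657679317143
0 [ 682.3 -580.4] [1045.8   93.9] 698.0994735022718
50 [ 678.1 -394.4] [742.1  81.7] 679.0780238918596
100 [ 668.7 -371.9] [721.6  28.8] 673.2551161505573
150 [ 673. -372.] [738.8  28.6] 684.6740341890318
200 [ 690.  -373.8] [749.   26.7] 699.4619279321824
250 [ 700.9 -376.3] [761.1  25.8] 711.1351152247457
300 [ 712.6 -377.4] [772.6  24.7] 722.4519577896751
350 [ 723.7 -378.2] [784.8  23.4] 733.8826949918315
400 [ 735.1 -380.1] [822.9  22.5] 747.6091118547778
450 [ 747.1 -373.8] [800.   20.2] 751.0779396223799
table z -0.5405397287782439
green [ 468.2 -130.2   70.3] [574.5 -65.4 110.4] [510.9 -96.4  86.4] 618
green [ 457.1 -245.2   71.3] [ 561.4 -179.6  108.5] [ 497.1 -214.1   86.3] 520
```

View pics/top0c.png

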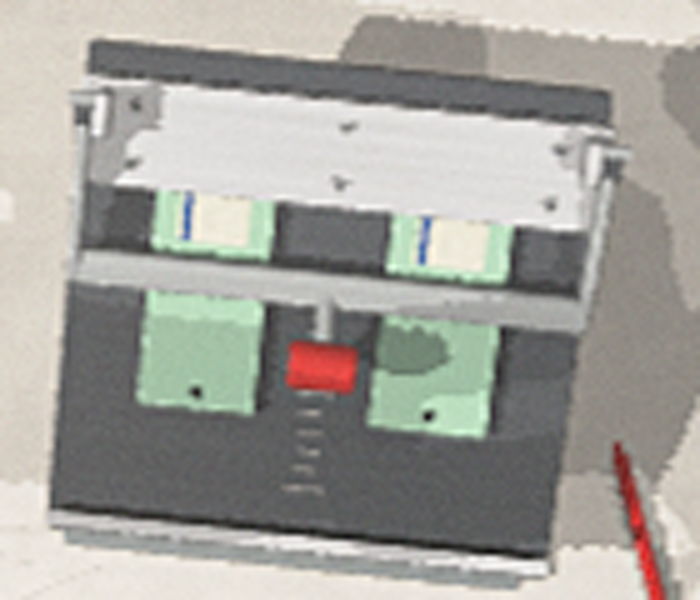

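View pics/side0c.png

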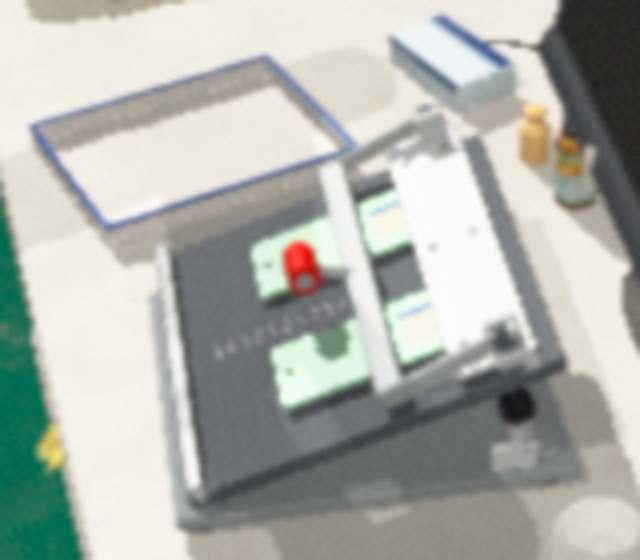

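The crops give the keypoints: the panel low corners (top crop, 137,402 … 487,438), the foot-stop ends, the bed's upper corners, and the red grip at (322,367) in top and (302,268) in side. I'll fit the ramp, grip and tray poses.

```bash
cat > fit.py <<'E'
from h import *
from scipy.optimize import least_squares
np.set_printoptions(precision=2,suppress=True)
CP={n:optics.camera_params(n) for n in("top","side")}
def proj(n,X):
    c=CP[n];q=(c["R"]@np.asarray(X).T).T+c["t"];q=q@c["mtx"].T;return q[:,:2]/q[:,2:]
def bedR(yaw,s=0.314):
    c,sn=np.cos(yaw),np.sin(yaw);Rz=np.array([[c,-sn,0],[sn,c,0],[0,0,1]])
    return Rz@np.array([[np.cos(s),0,-np.sin(s)],[0,1,0],[np.sin(s),0,np.cos(s)]])
if __name__=="__main__":
    B=[[68,87,8],[68,29,8],[68,-29,8],[68,-87,8],[250,128,0],[250,-128,0],[0,128,9],[0,-128,9]]
    t=np.array([[137,402],[253,413],[368,427],[487,438],[90,40],[612,92],[50,515],[550,570]])
    s=np.array([[252,245],[265,300],[272,350],[287,408],[468,140],[563,362],[165,243],[197,492]])
    t=(t+.5)/5-.5+[285,150]; s=(s+.5)/4-.5+[225,140]
    f=lambda p:np.r_[(proj("top",np.array(B)@bedR(p[3]).T+p[:3])-t).ravel(),(proj("side",np.array(B)@bedR(p[3]).T+p[:3])-s).ravel()]
    r=least_squares(f,[390,-150,40,-.1],loss="soft_l1");p=r.x;print("bed",p);print(f(p).reshape(2,-1,2))
    gt=(np.array([322,367])+.5)/5-.5+[285,150];gs=(np.array([302,268])+.5)/4-.5+[225,140]
    g=least_squares(lambda X:np.r_[proj("top",[X])[0]-gt,proj("side",[X])[0]-gs],[488,-152,115]);print("grip~",g.x,g.fun,"in bed",bedR(p[3]).T@(g.x-p[:3]))
    # hinge ends: arm pivots
    F=np.load("pics/top0.npz");W=cloud("top",F["d"]);L=(W-p[:3])@bedR(p[3])
    for u,v in((88,100),(97,108),(607,150),(598,158),(325,280),(200,300),(200,265),(322,367),(200,370),(430,390),(300,230),(200,470)):
        a,b=round((u+.5)/5-.5+285),round((v+.5)/5-.5+150);print((u,v),L[b,a],W[b,a])
    P=F["p"].astype(int);b=(P[...,2]>P[...,0]+35);m=np.zeros_like(b);m[180:285,180:272]=1
    vv,uu=np.nonzero(b&m);T=np.array([plane_pt("top",u,v,22)[:2] for u,v in zip(uu,vv)])
    def ft(q):
        c,sn=np.cos(q[2]),np.sin(q[2]);l=(T-q[:2])@np.array([[c,-sn],[sn,c]]);d=abs(l)-[105.5,80.5]
        return np.where(d.max(1)>0,np.linalg.norm(np.maximum(d,0),axis=1),-d.max(1))
    q=least_squares(ft,[473,173,.224],loss="soft_l1");print("tray",q.x,abs(q.fun).mean())
    np.savez("pose.npz",bed=p,grip=g.x,tray=q.x)
E
python3 fit.py
```

```text
bed [ 402.13 -142.66   40.6    -0.11]
[[[ 0.16  0.08]
  [ 0.03  0.26]
  [ 0.13 -0.16]
  [-0.55  0.02]
  [ 0.01 -1.87]
  [ 0.49 -1.61]
  [-1.09  1.65]
  [-0.39  1.1 ]]

 [[ 0.38  1.14]
  [-0.4  -0.11]
  [ 0.49  0.77]
  [-0.42  0.64]
  [ 4.96 -1.95]
  [ 3.12 -1.19]
  [-1.6   1.58]
  [-1.56 -0.07]]]
grip~ [ 488.32 -152.45  113.7 ] [-0.    0.02  0.02 -0.  ] in bed [105.08  -0.    42.73]
(88, 100) [221.1  123.85  42.3 ] [612.07 -41.85 149.12]
(97, 108) [219.7  118.79  45.55] [609.18 -46.62 151.78]
(607, 150) [ 222.35 -121.06   41.09] [ 585.99 -285.37  148.35]
(598, 158) [ 219.72 -116.49   42.47] [ 583.59 -280.5   148.86]
(325, 280) [143.2    1.19  25.92] [ 529.64 -155.94  109.49]
(200, 300) [123.13  60.26   9.83] [522.27 -95.66  87.98]
(200, 265) [144.65  62.13  27.6 ] [537.36 -95.49 111.53]
(322, 367) [109.39   1.12  58.85] [ 487.57 -151.23  130.36]
(200, 370) [88.47 56.7  13.19] [488.08 -95.36  80.47]
(430, 390) [ 90.08 -57.68  12.22] [ 477.   -209.21   80.05]
(300, 230) [162.24  14.8    4.38] [ 555.77 -145.21   94.87]
(200, 470) [33.37 51.32  2.24] [438.77 -95.18  53.04]
tray [474.28 169.23   0.22] 0.9965881203696246
```

Residuals at the panel corners are under 1 px, but the far corners are worse and the depth is biased by a few mm. I'll check IK for the key poses and move to a closer wrist-camera view above the ramp.

```bash
cat >> h.py <<'E'
def toolR(yaw,tilt,sgn):
    "tool z points down, tipped forward by tilt in the vertical plane of yaw; y = sgn*left"
    c,s=np.cos(yaw),np.sin(yaw);f=np.array([c,s,0]);l=np.array([-s,c,0])
    z=np.sin(tilt)*f-np.cos(tilt)*np.array([0,0,1]);y=sgn*l
    return np.c_[np.cross(y,z),y,z]
E
python3 - <<'E'
from fit import *
P=np.load("pose.npz");b=P["bed"];R=bedR(b[3]);T=P["tray"]
bp=lambda *l:b[:3]+R@np.array(l,float)
for s in(-1,1):
    r=toolR(b[3],.314,s)
    for n,p,o in(("view",bp(115,0,260),r),("grip",bp(106,0,44),r),("mid",bp(216,0,145),r),("end",bp(216,0,36)+[43,-5,100],r),("end35",bp(216,0,36)+[43,-5,100],toolR(b[3],.6,s)),
      ("pL",bp(143,58,15),r),("pR",bp(143,-58,15),r),("tray",np.array([T[0],T[1],25]),toolR(T[2],0,s)),("pL93",bp(93,58,100),r)):
        print(s,n,p,ctrl.solve_ik(p,o))
print(optics.camera_params("wrist"))
E
```

```text
-1 view [ 431.01 -145.94  323.41] [-0.61 -0.31  1.92  0.16  1.25  1.04]
-1 grip [ 488.8  -152.5   115.19] [-0.55  0.09  2.04  0.19  0.74  1.01]
-1 mid [ 561.75 -160.79  245.23] [-0.48  0.06  1.76  0.13  1.03  1.15]
-1 end [ 638.21 -169.58  241.55] [-0.43  0.22  1.58  0.11  1.04  1.21]
-1 end35 [ 638.21 -169.58  241.55] [-0.48  0.11  1.8   0.32  0.69  1.01]
-1 pL [539.21 -99.85  99.03] [-0.39  0.19  1.97  0.13  0.69  1.21]
-1 pR [ 526.12 -215.11   99.03] [-0.62  0.23  1.91  0.22  0.73  0.92]
-1 tray [474.28 169.23  25.  ] [ 0.17  0.38  1.88 -0.    0.89  1.52]
-1 pL93 [465.87 -91.53 164.44] [-0.44 -0.09  2.09  0.13  0.84  1.17]
1 view [ 431.01 -145.94  323.41] [-0.61 -0.31  1.92  0.16  1.25 -2.1 ]
1 grip [ 488.8  -152.5   115.19] [-0.55  0.09  2.04  0.19  0.74 -2.13]
1 mid [ 561.75 -160.79  245.23] [-0.48  0.06  1.76  0.13  1.03 -1.99]
1 end [ 638.21 -169.58  241.55] [-0.43  0.22  1.58  0.11  1.04 -1.93]
1 end35 [ 638.21 -169.58  241.55] [-0.48  0.11  1.8   0.32  0.69 -2.13]
1 pL [539.21 -99.85  99.03] [-0.39  0.19  1.97  0.13  0.69 -1.93]
1 pR [ 526.12 -215.11   99.03] [-0.62  0.23  1.91  0.22  0.73 -2.22]
1 tray [474.28 169.23  25.  ] [ 0.17  0.38  1.88 -0.    0.89 -1.62]
1 pL93 [465.87 -91.53 164.44] [-0.44 -0.09  2.09  0.13  0.84 -1.97]
{'mtx': array([[344.98,   0.  , 327.27],
       [  0.  , 344.98, 202.14],
       [  0.  ,   0.  ,   1.  ]]), 'T_tool_cam': array([[   0.  ,   -0.95,   -0.32,   82.85],
       [   1.  ,    0.  ,   -0.  ,    0.22],
       [   0.  ,   -0.32,    0.95, -118.84],
       [   0.  ,    0.  ,    0.  ,    1.  ]])}
```

Run:
```python
from fit import *
P=np.load("pose.npz");b=P["bed"];R=bedR(b[3])
ctrl.move_ptp(b[:3]+R@[105,0,165],toolR(b[3],.314,1))
s=sensors.read_state();p,d=optics.grab_frame("wrist")
np.savez("pics/w1.npz",p=p,d=d,pos=s["eef_pos"],rot=s["eef_rot"])
cv2.imwrite("pics/w1.png",p[:,:,::-1]);print(s["t"],s["eef_pos"],s["force"])
```

```text
1.8167 [ 450.9  -148.75  230.26] [ 0.33 -0.12 -0.59]
```

View pics/w1.png

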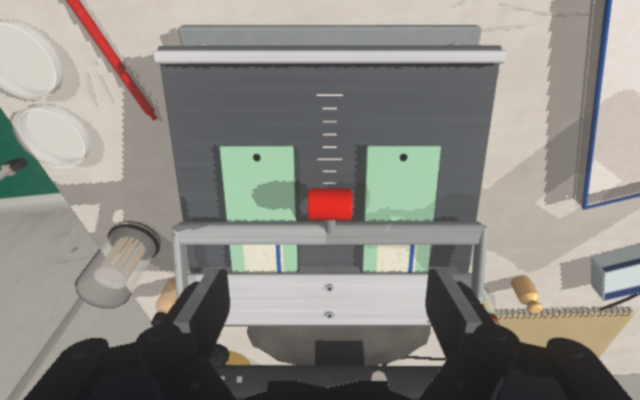

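The wrist view shows the low corners of both panels on row 146 (u = 220, 294, 367, 440), the red grip at u 307–353 and v 189–220, the keeper's lower edge near v 274, and the stop at v 47–64. I'll refit with these.

```bash
cat > fit2.py <<'E'
from fit import *
F=np.load("pics/w1.npz");c=optics.camera_params("wrist");Tt=np.eye(4);Tt[:3,:3]=F["rot"];Tt[:3,3]=F["pos"];M=Tt@c["T_tool_cam"]
CP["wrist"]=dict(mtx=c["mtx"],R=M[:3,:3].T,t=-M[:3,:3].T@M[:3,3])
B=np.array([[68,87,8],[68,29,8],[68,-29,8],[68,-87,8.]])
obs=dict(top=(np.array([[137,402],[253,413],[368,427],[487,438]])+.5)/5-.5+[285,150],
 side=(np.array([[252,245],[265,300],[272,350],[287,408]])+.5)/4-.5+[225,140],
 wrist=np.array([[440,146],[367,146],[294,146],[220,146.]]))
def f(p,ns):return np.concatenate([(proj(n,B@bedR(p[3]).T+p[:3])-obs[n]).ravel() for n in ns])
v,u=np.mgrid[:400,:640];d=F["d"]
W=(np.stack([u,v,np.ones_like(u)],-1)@np.linalg.inv(c["mtx"]).T*d[...,None])@M[:3,:3].T+M[:3,3]
for ns in(("wrist",),("top",),("side",),("top","side","wrist"),("top","side")):
    p=least_squares(f,[402,-143,40,-.11],args=(ns,)).x;print(ns,p,abs(f(p,ns)).max())
    if len(ns)==3:pa=p
    if len(ns)==1 and ns[0]=="wrist":pw=p
p=pa;L=(W-p[:3])@bedR(p[3])
for n,(a,b,e,g) in dict(bedlow=(200,80,290,135),bedR=(350,80,460,135),panL=(240,160,280,185),panR=(380,160,425,185),keeper=(240,280,420,318),bar=(200,228,300,238),grip=(312,200,348,208),side1=(176,160,210,210),mid=(305,245,355,265)).items():
    q=L[b:g,a:e][d[b:g,a:e]>0];print(n,np.median(q,0),q.std(0)[2])
gw=least_squares(lambda X:np.r_[proj("wrist",[p[:3]+bedR(p[3])@[X[0],-8+8+X[1],52-0*X[0]]])[0]-[330,203]],[106,0]).x;print("grip top pt in bed at h52",gw)
for n,q in dict(keep=[178,0,16],keeptop=[230,0,16],stop0=[0,0,9],stop8=[8,0,9],gripc=[106,0,40]).items():print(n,proj("wrist",[p[:3]+bedR(p[3])@q]))
print("hinge-ish post pixels", [(x,y,L[y,x]) for x,y in((180,300),(178,240),(178,270),(483,240),(483,275))])
np.savez("pose2.npz",bed=p,tray=np.load("pose.npz")["tray"])
E
python3 fit2.py
```

```text
('wrist',) [ 402.39 -140.88   43.74   -0.11] 0.40426432630209774
('top',) [ 402.06 -142.08   49.87   -0.11] 0.2886199608619222
('side',) [ 401.11 -148.47   47.04   -0.11] 0.7487784154606061
('top', 'side', 'wrist') [ 402.65 -141.2    43.     -0.11] 1.16729696011069
('top', 'side') [ 402.19 -142.83   42.72   -0.11] 0.7278244976295696
bedlow [ 38.4  -66.44   3.73] 0.7140821494968802
bedR [38.47 57.92  3.73] 0.7157792136077828
panL [ 88.31 -56.46  11.73] 0.6579868759460475
panR [88.37 57.84 11.69] 0.6717495076244632
keeper [200.99   0.16  19.92] 0.6570862152723179
bar [134.45 -64.78  26.71] 0.6596106544067831
grip [100.42  -0.57  54.59] 0.7782965580873621
side1 [ 101.35 -114.76    3.73] 22.32126963483196
mid [166.16  -0.21   3.74] 0.6473361757625383
grip top pt in bed at h52 [100.88  -0.2 ]
keep [[329.79 273.28]]
keeptop [[329.7 323. ]]
stop0 [[330.13  52.71]]
stop8 [[330.11  64.53]]
gripc [[330.15 204.32]]
hinge-ish post pixels [(180, 300, array([ 97.68, -56.44, 172.48])), (178, 240, array([ 141.18, -123.19,   26.56])), (178, 270, array([ 164.65, -123.56,   33.6 ])), (483, 240, array([140.43, 123.11,  28.37])), (483, 275, array([169.37, 125.06,  33.54]))]
```

Depth is consistent everywhere: bed, panels and keeper all sit 3.7 mm higher than the pixel fit, with the slope exact. I'll fold that in and swing the bar, monitoring force.

```bash
cat > k.py <<'E'
from h import *
from fit import bedR
np.set_printoptions(precision=2,suppress=True)
_P=np.load("pose2.npz");b=_P["bed"].copy();TR=_P["tray"];R=bedR(b[3]);b[:3]+=3.5*R[:,2]
bp=lambda *l:b[:3]+R@np.array(l,float)
loc=lambda X:R.T@(np.asarray(X)-b[:3])
RT=toolR(b[3],.314,1)
E
python3 - <<'E'
from k import *
H=np.array([215.5,38.]);G=np.array([105.5,40.]);AH=8
r0=np.arctan2(*(G-H)[::-1]);rad=np.hypot(*(G-H))
tcp=lambda a,H=H:bp(H[0]+rad*np.cos(r0-a),0,H[1]+rad*np.sin(r0-a)+AH)
print(b,tcp(0),tcp(2.32),rad)
for a in np.linspace(0,2.32,12):assert ctrl.solve_ik(tcp(a),RT) is not None
ctrl.gripper_to(60,30)
ctrl.move_l(tcp(0)+R[:,2]*25,RT,200)
print("touch",ctrl.move_l(tcp(0),RT,80,threshold=8))
ctrl.gripper_to(20,30)
s=sensors.read_state();print(s["t"],s["grip_width"],s["grasp_force"],s["force"],loc(s["eef_pos"]))
p,d=optics.grab_frame("wrist");cv2.imwrite("pics/w2.png",p[100:,120:520,::-1])
if 30<s["grip_width"]<36 and np.linalg.norm(s["force"])<20:
    for a in(.06,.14,.25):
        ctrl.move_l(tcp(a),RT,50);s=sensors.read_state();print(a,s["grip_width"],R.T@s["force"],loc(s["eef_pos"]))
print(s["t"])
E
```

```text
[ 401.57 -141.07   46.33   -0.11] [ 486.54 -150.73  124.57] [ 638.99 -168.05  255.54] 110.01818031580054
touch False
3.6417 31.761704037379587 30.8631831407547 [-3.71 -1.09  5.66] [106.08  -0.57  48.73]
0.06 31.392033989768123 [ 2.72 -2.93 -3.5 ] [106.72  -0.54  54.77]
0.14 31.609656400108307 [ 4.56 -2.73 -5.25] [108.16  -0.54  63.5 ]
0.25 31.353207341939118 [ 4.97 -2.63 -5.11] [111.07  -0.55  75.38]
4.6917
```

The grip is held (31.5 mm) and the forces match the bar's weight, so I'll continue the arc.

Run:
```python
from k import *
H=np.array([215.5,38.]);G=np.array([105.5,40.]);AH=8
r0=np.arctan2(*(G-H)[::-1]);rad=np.hypot(*(G-H))
tcp=lambda a:bp(H[0]+rad*np.cos(r0-a),0,H[1]+rad*np.sin(r0-a)+AH)
for a in np.r_[np.arange(.42,2.3,.19),2.32]:
    ctrl.move_l(tcp(a),RT,90);s=sensors.read_state();print(round(a,2),s["grip_width"],R.T@s["force"],loc(s["eef_pos"])-loc(tcp(a)))
    if np.linalg.norm(s["force"])>35 or s["grip_width"]<28:print("STOP");break
print(s["t"])
p,d=optics.grab_frame("side");q=p[110:270,200:420]
cv2.imwrite("pics/s2.png",cv2.resize(q[:,:,::-1],None,fx=3,fy=3,interpolation=cv2.INTER_CUBIC))
```

```text
0.42 31.566073906376882 [ 4.69 -2.68 -4.83] [ 1.83 -0.56  0.37]
0.61 31.258822324663164 [ 5.32 -3.58 -4.2 ] [ 1.48 -0.55  0.06]
0.8 31.52022653934057 [ 4.19 -3.67 -7.51] [ 0.52 -0.53 -0.6 ]
0.99 30.980423870737937 [ 2.64 -4.92 -7.8 ] [-0.8  -0.53 -1.33]
1.18 30.910353338116003 [ 0.02 -5.16 -5.36] [-1.94 -0.51 -1.86]
1.37 31.283506307209606 [-1.9  -6.26 -7.13] [-2.26 -0.51 -1.85]
1.56 31.216146973885387 [-3.34 -5.93 -4.51] [-2.11 -0.47 -1.47]
1.75 31.07245984212864 [-3.4  -5.71 -2.97] [-1.52 -0.5  -0.87]
1.94 30.99507469327027 [-1.79 -5.21 -0.91] [-0.77 -0.5  -0.17]
2.13 31.07566342842477 [-0.58 -4.46  0.14] [ 0.25 -0.51  0.6 ]
2.32 31.5214227737425 [ 1.31 -4.65  3.23] [ 1.38 -0.47  1.33]
8.8833
```

View pics/s2.png

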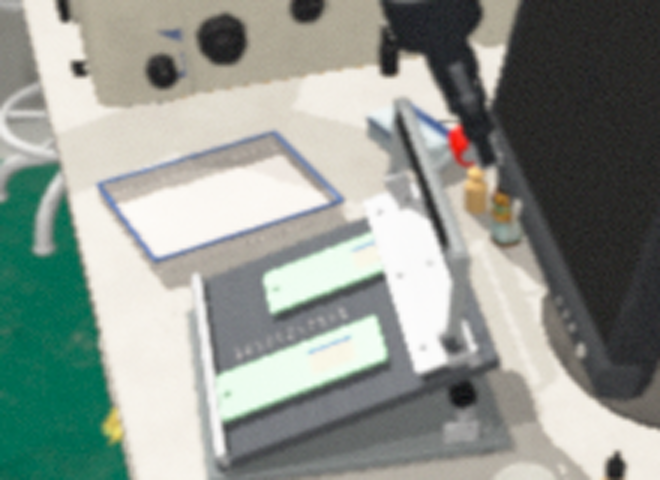

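The right-lane panel (y = −58) slid to the foot stop, its end at about (220,395). The left-lane panel (y = +58) held, its low end at about (275,290). Next: release the bar, back off, and approach the held panel.

Run:
```python
from k import *
ctrl.gripper_to(64)
s=sensors.read_state();P=s["eef_pos"]
ctrl.move_l(P-85*RT[:,2],RT,150)
ctrl.move_l(bp(143,58,130),RT,200)
s=sensors.read_state();p,d=optics.grab_frame("wrist")
cv2.imwrite("pics/w3.png",p[:,:,::-1]);np.savez("pics/w3.npz",p=p,d=d,pos=s["eef_pos"],rot=s["eef_rot"])
print(s["t"],s["grip_width"],s["force"],loc(s["eef_pos"]))
```

```text
11.1083 64.15508903961044 [ 0.8  -0.15  0.58] [144.49  57.52 130.59]
```

View pics/w3.png

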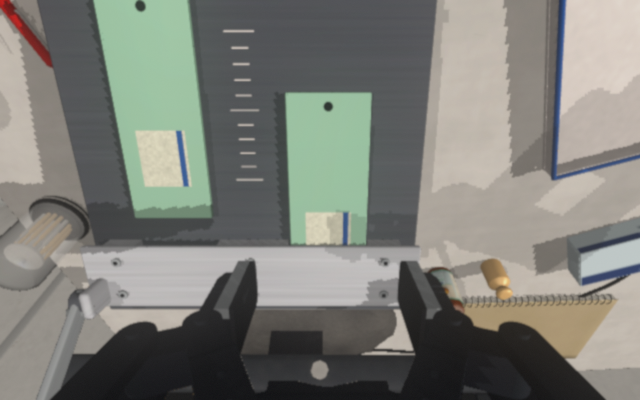

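The held panel (low edge at v 93, u 285–372) is centred under the jaws; the bar is open and the other panel is down the slope. I'll descend with a light touch.

Run:
```python
from k import *
ctrl.gripper_to(68,40)
ctrl.move_l(bp(142,57.8,36),RT,150)
ctrl.hold(.2)
s=sensors.read_state();print(s["grip_width"],R.T@s["force"],loc(s["eef_pos"]))
t=ctrl.move_l(bp(142,57.8,12),RT,20,threshold=3)
s=sensors.read_state();l=loc(s["eef_pos"]);print("touch",t,R.T@s["force"],l,s["t"])
if t:
    ctrl.move_l(bp(142,57.8,l[2]+2.8),RT,20);ctrl.hold(.2)
    s=sensors.read_state();print("up",R.T@s["force"],loc(s["eef_pos"]))
```

```text
68.15577822424396 [ 0.06 -0.05 -0.83] [143.11  57.58  37.08]
touch True [-0.48 -0.56  5.4 ] [141.81  57.84  17.02] 13.2417
up [-0.72  0.96 -0.26] [141.77  57.84  19.65]
```

Run:
```python
from k import *
ctrl.gripper_to(50,40)
s=sensors.read_state();l=loc(s["eef_pos"]);print("closed",s["grip_width"],s["grasp_force"],R.T@s["force"],l,s["t"])
if 56<s["grip_width"]<61:
    c=l.copy();c[0]=141.8;c[1]=57.8;c[2]=19.7
    for dx in(10,30,50):
        ctrl.move_l(bp(c[0]-dx,c[1],c[2]),RT,50);s=sensors.read_state();print(dx,s["grip_width"],R.T@s["force"],loc(s["eef_pos"]))
p,d=optics.grab_frame("side");q=p[110:270,200:420]
cv2.imwrite("pics/s3.png",cv2.resize(q[:,:,::-1],None,fx=3,fy=3,interpolation=cv2.INTER_CUBIC))
```

```text
closed 56.72237434526435 42.56935179233551 [-2.38  0.11  5.79] [141.88  57.81  20.09] 14.0333
10 56.71658975262486 [ 1.47 -0.82  3.15] [132.38  57.55  20.1 ]
30 56.159809894318165 [ 1.51 -0.56  6.08] [111.53  57.69  20.06]
50 56.545128961551235 [ 2.97 -0.62  6.62] [91.22 57.72 20.04]
```

View pics/s3.png

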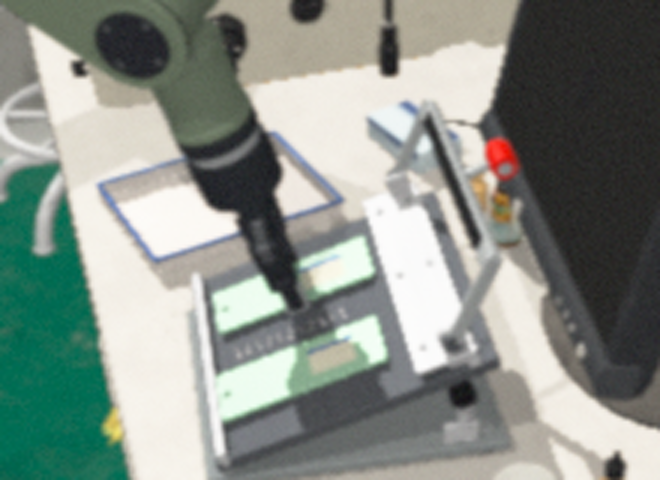

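The panel is clear of the keeper in the left lane and the bar has stayed open. Now lift, level it, and lower it into the tray.

Run:
```python
from k import *
ctrl.move_l(bp(91.8,57.8,40),RT,60)
ctrl.move_l(bp(91.8,57.8,130),RT,150)
s=sensors.read_state();print(s["t"],s["grip_width"],s["force"])
T0=toolR(TR[2],0,1);at=lambda z:np.array([TR[0],TR[1],z])
m=(bp(91.8,57.8,130)+at(170))/2;m[2]=195
ctrl.move_l(m,toolR(TR[2]/2,.1,1),150)
ctrl.move_l(at(150),T0,150)
ctrl.move_l(at(45),T0,120);ctrl.hold(.3)
s=sensors.read_state();print(s["t"],s["grip_width"],s["force"],s["eef_pos"])
t=ctrl.move_l(at(18),T0,15,threshold=3)
s=sensors.read_state();print("touch",t,s["force"],s["eef_pos"],s["wrist_torque"],s["t"])
p,d=optics.grab_frame("wrist");cv2.imwrite("pics/w4.png",p[:,:,::-1])
```

```text
16.775 56.54208210292731 [ 0.09 -0.05 -3.64]
20.1833 56.40297956146272 [ 0.23  0.17 -3.16] [474.7  169.34  45.58]
touch True [-0.01 -0.54  4.79] [474.28 169.23  24.97] [-0.01  0.06 -0.01] 21.4167
```

View pics/w4.png

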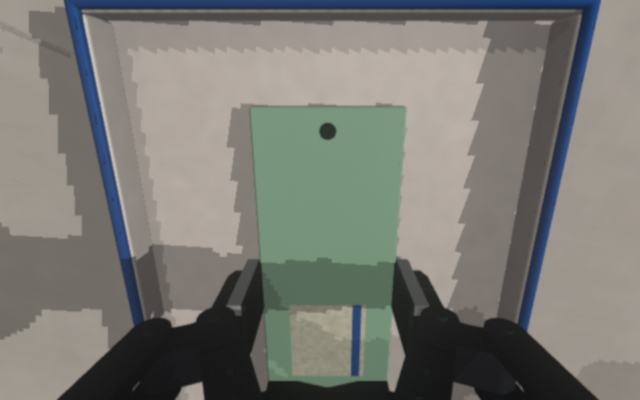

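The panel is centred and square in the tray (u 250–405, top edge v 105) and has touched the floor at the expected height. Release and check.

Run:
```python
from k import *
ctrl.gripper_to(72)
s=sensors.read_state();print(s["grip_width"],s["force"],s["t"])
T0=toolR(TR[2],0,1);at=lambda z:np.array([TR[0],TR[1],z])
ctrl.move_l(at(60),T0,60);ctrl.move_l(at(230),T0,200)
ctrl.hold(.2)
p,d=optics.grab_frame("top");W=cloud("top",d);P=p.astype(int)
p2,_=optics.grab_frame("side")
a=cv2.resize(p[120:300,170:470,::-1],(800,480));cv2.imwrite("pics/end.png",a)
cv2.imwrite("pics/ends.png",cv2.resize(p2[110:330,200:460,::-1],None,fx=3,fy=2.7))
print(sensors.read_state()["t"],sensors.read_state()["force"])
```

```text
71.76311942679958 [-0.04 -0.29 -0.01] 21.7667
23.825 [-0.08  0.17  0.06]
```

View pics/ends.png

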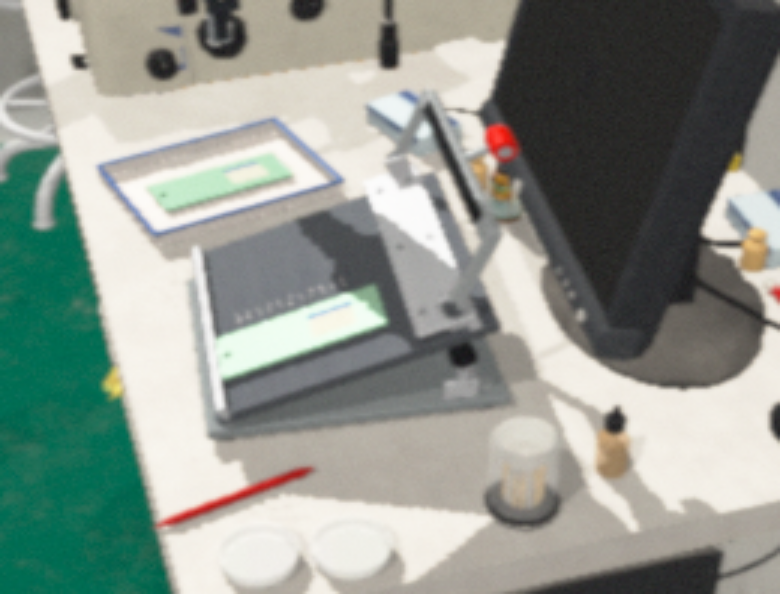

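The picture shows the held panel flat in the tray (220,180), the other panel against the foot stop (220,355), and the bar open. The bystanders in view look undisturbed, so I'm handing in.

```bash
python3 -c "
from plant import ctrl
print(ctrl.finish_job())"
```

```text
the job is handed in; nothing more can be done
None
```

The job is handed in at about 24 s: the left-lane panel held and now lies flat in the white tray, the right-lane panel slid and rests against the foot stop, and the clamp bar stayed open; the fingers touched the bed with about 7 N at most, and nothing else in view looked disturbed.

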